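Slide the fixture to its station, dial its lock open and present the shackle

ROBOT

A 6-joint arm with a two-finger parallel gripper is mounted at the origin on a cart in front of the work surface, level with it; the furniture and walls round the work are solid. World frame = base frame: x ahead of the robot, y to its left, z up, the work surface at z = 0. Lengths are in m, angles in rad, forces in N, time in s.
With the tool pointing down it reaches from about 0.3 to 0.875 m from the base axis. Payload 6.4 kg.
Tool frame: the origin (TCP) lies on the centre line of the jaws, within the pads' length; the fingertips stand 14 mm ahead of it and the grasp point (between the pads) lies 5 mm behind it (tip_extent is the distance from the TCP to the fingertips, in m); z points along the fingers, y is the line along which they close (so a half turn about z gives the same grasp; the last joint's range is limited). The gripper opens to 88 mm and grips with 3 to 60 N. Pads are 18 mm wide; open, the fingers measure 123 mm over their backs; the gripper's body (75 mm by 187 mm) begins 45 mm behind the grasp point.
Start: joints at [-1.323, 0.181, 1.607, -0, 1.354, -0.206], TCP at [0.252, -0.517, 0.253] pointing down, gripper open.
Joint ranges: [-2.99, 2.99], [-0.89, 2.07], [0.3, 2.58], [-1.14, 4.28], [0, 2.63], [-3.12, 3.12]. Speed limits (rad/s): [2.57, 2.57, 3.01, 3.14, 3.14, 3.14].

INTERFACE

Orientations are given as a unit quaternion [w, x, y, z].
In Python, from plant import * gives the robot as it stands.
- The arm moves only by the tool apply_moves, never from a script. Its argument "commands" is a list of rows, each a list of 3 entries, a list of its own where there are three numbers: the shift along the tool's x, y, z in mm, then the turn, a rotation vector about the tool's x, y, z in rad, then the finger opening in mm, from 0 to 88.1. A call has exactly 10 rows; each row shifts and turns the commanded pose from where the row before left it, along the tool's axes as they then stand; what a row does not reach is not made up. A row lasts 1/12 s, in which the tool goes at most 41.7 mm and 7.16 degrees, less where a joint would pass 70% of its speed; a pose out of reach is approached as far as the arm can. A call with a gripper value outside its range is refused whole. The fingers move at their own pace and stop on an object; "squeeze" is the grip in N (left out, the last holds). Time passes only in rows, so rows that do not move let the fingers close, or fill a call up. It gives the time, the measured TCP pose, the force, the opening and the grip force at its end, in the units of the state.
- state(): the state, without advancing time (a new reading comes with each control period).
- capture(name): name is "scene" or "top" or "wrist"; returns the picture (420x560x3 uint8, red, green, blue); there is no depth.
- get_calibration(name): a dict with "mtx" (3x3 intrinsics, pixels), "cam_to_world" (4x4, takes a point from camera to world coordinates). Camera axes: x right, y up, looking along -z (the intrinsics and any distortion apply to the point x, -y, -z); pixel columns grow to the right and rows downward; lengths in m; the calibration is good to about 2 mm. A picture is of the moment at which its call begins: read the wrist's pose just before it. get_calibration takes no time and is no camera call; for the wrist camera it gives the pose at the moment of the call.
- close_job(): hands the job in; it is judged then, once.
Trained networks look in the newest picture that a camera, given by its name, has taken for a name from the list of things; names that differ only in an ending like _2 or _b are one class to them, and where a whole thing is asked for, a point or a joint stands for the part that bears it (a point fixed in the world has none). Each returns a list of dicts, best first, with "conf" (0 to 1); they miss things now and then, are a little off and sometimes report something else, mostly with a low value. They report only what shows in the picture. A call takes as long as a camera call. They do not tell look-alikes from the thing itself.
- spot_in(camera, query): "extent" ([left, top, right, bottom] in pixels, round what is visible of it).
- masks_of(camera, query): "pixels" (420x560 bool, what is visible of it) and "extent" ([left, top, right, bottom] in pixels, round what is visible of it).
The state is a dict: "clock": time; "joint_pos": joint angles; "qvel": joint speeds; "tau": joint torques, N m; "tool_pos": TCP position; "orientation": TCP orientation; "wrist_force": force on the tool from outside, world axes, zero at the start; "torque": the same for the moment, N m; "opening": opening from 0.0 (shut) to 1.0 (fully open); "gripper_force": force on a finger pad.
Only numpy, scipy, OpenCV 4.12 (cv2) and the standard library are available. Lean on these libraries where they do the work, as an engineer would, in place of code of your own. Each camera call takes 0.05 s, during which the arm holds its last target. There are 200 camera calls.

TASK

Slide the fixture carrier along its rail, away to the robot's right, until it clicks into the station detent. Then turn the lock's dial clockwise, past its first click, until it drops into the second click with its white pointer at the shackle, and pull the steel shackle straight up out of the lock. Finish while still holding the shackle in the gripper, upright and at least 10 cm higher than it was seated, with the carrier still in its station, the dial still in its open notch and the other things on the table left alone.

Things in the scene. Friction and masses are not known exactly. Their poses are not given: they have to be found in the camera images.
- rail: fixed slide rail lying on the table, 215 mm (x) by 550 mm (y), its dark base plate 10 mm thick and its aluminium tracks 23 mm high; origin on the table under the tracks' middle; the carrier slides along its y axis; it may stand turned up to 0.2 rad
- carrier (a joint): slide of the carrier, an aluminium plate 160 x 325 x 12 mm, in m: 0 near the rail's left end (stop at -0.012), growing along the rail's -y (robot's right). Starts at 0. Station detent at 0.150: a spring ball in the steel block with a green line, on the robot's side, sits between two bumps of the plate; play 1 mm, 8 N to push in, end stop 0.156. Else 2.5 N friction; it stays where left
- carrier_grip (a point): point in the middle of the red upright push plate at the left end of the carrier, 12 mm below the plate's top edge; the plate is 50 mm (x) by 10 mm (y), its top 86 mm above the table and its foot 36 mm; pinch it across y or push it. Axes as the rail's
- dial (a joint): lock dial, rad, growing clockwise seen from above; 0 = open notch. Starts at -1.45 to -1.05, end stop 0.17. Three brass bumps pass a spring ball: crest at -0.79, first click (false notch, locked) at -0.52, crest at -0.26, second click (open notch) at 0, play 0.07 either way. About 0.2 N m over a crest. Within 0.14 of 0 the gap in the steel disc stands over the shackle's foot and lets it rise
- dial_grip (a point): point on the dial's axis at gripping height. The black grip bar is 14 mm wide, 46 long, 30 high, its top 9 mm above this point; the steel disc below it (84 mm diameter) has its top 27 mm below this point. Turns with the dial: y lies along the bar, the -y end has the white pointer line and looks to the gap in the disc; at 0 its axes are the rail's
- shackle: loose U of 10 mm round steel bar, 55 mm wide, 104 high, 0.15 kg, upright in the lock; origin midway between the legs' lower ends, z up, legs at x = -22.5 and +22.5 mm, 24 mm deep in square sockets 2 mm wider: lift straight up. A brass foot on the -x leg reaches 42 mm along +y under the dial's disc. A fixed strap runs through the U 65 mm below the bow without hindering it
- shackle_grip (a point): middle of the shackle's level bow (bar along x, 10 mm thick, 24 mm of it straight), 99 mm above the shackle's origin; pinch it across y from above, 25 mm and more free all round
- lock_seat (a point): point on the carrier where the shackle's origin lies when seated, 42 mm above the table, 75 mm from the dial's axis along -y; axes as the rail's
- grinding_disc: brown grinding disc, 115 mm across, 6 mm thick; bystander
- paint_marker: paint marker with a red cap, 136 mm long, 18 mm thick; bystander
- hex_bolt: steel hex bolt lying down, 71 mm long; bystander
- hex_nut: steel hex nut, 28 mm across, 13 mm high; bystander
Mind the look-alikes: they are no part of the job. What is shaped like the shackle but blue, green or orange is not meant.

How it is judged:
On the way, in this order (a step that is already met when the one before it is completed fails the run):
1. the carrier sits in its station detent while the shackle is still locked (value of joint carrier between 0.146 and 0.154 m and value of joint dial below -0.4 rad and z of shackle in the frame of lock_seat below 0.012 m), for 0.2 s.
2. the dial has been turned into the open notch, the shackle still in its sockets (value of joint dial between -0.14 and 0.14 rad and value of joint carrier above 0.144 m and z of shackle in the frame of lock_seat below 0.012 m), for 0.2 s.
At the end, for the whole second after the job is handed in: the gripper holds the shackle still and upright (within 0.4 rad), at least 95 mm above its seat and touching nothing of the fixture; the carrier is within 4 mm of its station and the dial within 0.14 rad of its open notch (z of shackle in the frame of lock_seat above 0.095 m and angle between shackle's own z axis and vertical below 0.4 rad and linear speed of shackle below 0.05 m/s and contact force between shackle and the fingers above 1 N and contact force between shackle and rail below 0.1 N and value of joint carrier between 0.146 and 0.154 m and value of joint dial between -0.14 and 0.14 rad); the arm keeps its last pose, push and grip.
It fails at once if the shackle is forced up out of the locked lock (z of shackle in the frame of lock_seat above 0.02 m and (value of joint dial below -0.3 rad or value of joint carrier below 0.14 m)).
It fails at once if a bystander is moved (distance of any of grinding_disc, paint_marker, hex_bolt, hex_nut from where it was at the start of the episode above 0.03 m).
It also fails if it takes over 59 s, if anything falls off the work surface, if the arm or the gripper's body presses on something with over 40 N, if the wrist force passes 120 N, or if a joint passes its speed limit or range.

## Working session

There is one attempt and no reset: what is moved stays moved. The work goes in short steps, Python scripts to look and compute and a tool call to move; the robot and the scene stay as the last step left them, time stands still between calls to the robot, and variables do not carry over. Pictures are saved under pics/ and viewed, at most 14 in all, crops included, and the job is handed in when it is done.

Besides the shell and the picture viewer there is one more tool, called after "Emit:" as a command line: name --argument value ..., lists and objects as JSON in quotes. apply_moves: Moves the arm, as the interface text tells. Its arguments: {"type":"object","properties":{"commands":{"type":"array"},"squeeze":{"type":"number"}},"required":["commands"]}

```bash
mkdir -p pics; python3 - <<'E'
from plant import *
import cv2,numpy as np
s=state();print(s['clock'],s['tool_pos'],s['orientation'],s['opening'])
for n in('scene','top'):
    im=capture(n);cv2.imwrite(f'pics/{n}0.png',im[...,::-1])
    c=get_calibration(n);print(n,np.round(c['mtx'],1).tolist(),np.round(c['cam_to_world'],3).tolist(),[k for k in c])
    for q in('carrier','carrier_grip','dial_grip','shackle','grinding_disc','paint_marker','hex_bolt','hex_nut'):
        print(q,[(np.round(d['extent']).tolist(),round(d['conf'],2)) for d in spot_in(n,q)])
E
```

```text
0.0 [ 0.25195426 -0.51633194  0.25186146] [-8.19573592e-04  9.74366904e-01  2.24963250e-01 -3.86225255e-05] 1.000486772371072
scene [[526.3, 0.0, 292.7], [0.0, 526.3, 210.9], [0.0, 0.0, 1.0]] [[0.54, 0.391, -0.745, -0.471], [-0.842, 0.257, -0.475, -0.571], [0.006, 0.884, 0.468, 0.682], [0.0, 0.0, 0.0, 1.0]] ['mtx', 'cam_to_world']
carrier [([280.0, 188.0, 425.0, 262.0], 0.96)]
carrier_grip [([281.0, 189.0, 426.0, 263.0], 0.76)]
dial_grip [([328.0, 188.0, 358.0, 213.0], 0.62)]
shackle [([303.0, 264.0, 330.0, 305.0], 0.93), ([385.0, 304.0, 443.0, 331.0], 0.92), ([214.0, 240.0, 254.0, 265.0], 0.82), ([353.0, 186.0, 378.0, 218.0], 0.78)]
grinding_disc [([186.0, 209.0, 212.0, 224.0], 0.57)]
paint_marker [([189.0, 221.0, 217.0, 241.0], 0.6)]
hex_bolt [([230.0, 201.0, 248.0, 222.0], 0.73)]
hex_nut []
top [[391.2, 0.0, 280.8], [0.0, 391.2, 206.9], [0.0, 0.0, 1.0]] [[-0.027, 0.984, -0.177, 0.262], [-1.0, -0.028, -0.002, 0.03], [-0.007, 0.177, 0.984, 1.128], [0.0, 0.0, 0.0, 1.0]] ['mtx', 'cam_to_world']
carrier [([262.0, 142.0, 376.0, 194.0], 0.81)]
carrier_grip [([260.0, 137.0, 374.0, 196.0], 0.79)]
dial_grip [([292.0, 148.0, 325.0, 173.0], 0.94)]
shackle [([389.0, 222.0, 426.0, 257.0], 0.85)]
grinding_disc [([158.0, 198.0, 195.0, 238.0], 0.77)]
paint_marker [([200.0, 223.0, 215.0, 270.0], 0.87)]
hex_bolt []
hex_nut [([296.0, 147.0, 321.0, 177.0], 0.64)]
```

```bash
python3 - <<'E'
import cv2
a=cv2.imread('pics/top0.png')[100:300,130:460];cv2.imwrite('pics/top0c.png',cv2.resize(a,(792,480),interpolation=cv2.INTER_CUBIC))
a=cv2.imread('pics/scene0.png')[150:350,180:450];cv2.imwrite('pics/scene0c.png',cv2.resize(a,(800,593),interpolation=cv2.INTER_CUBIC))
E
```

```text
(no output)
```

View pics/top0c.png

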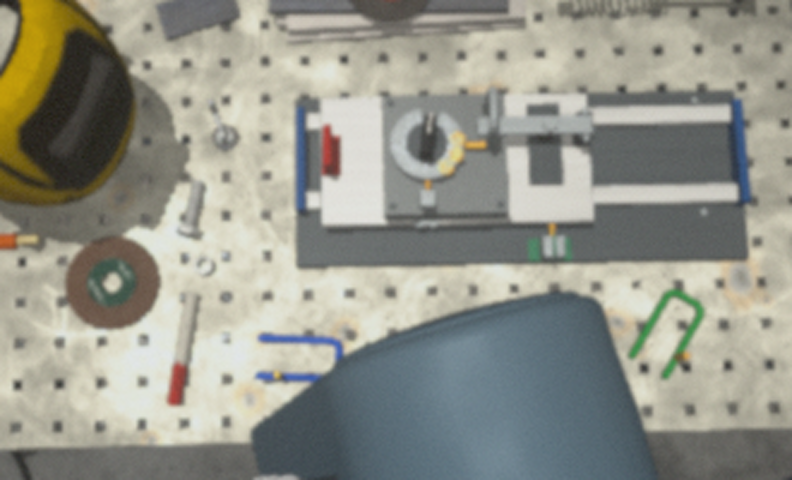

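View pics/scene0c.png

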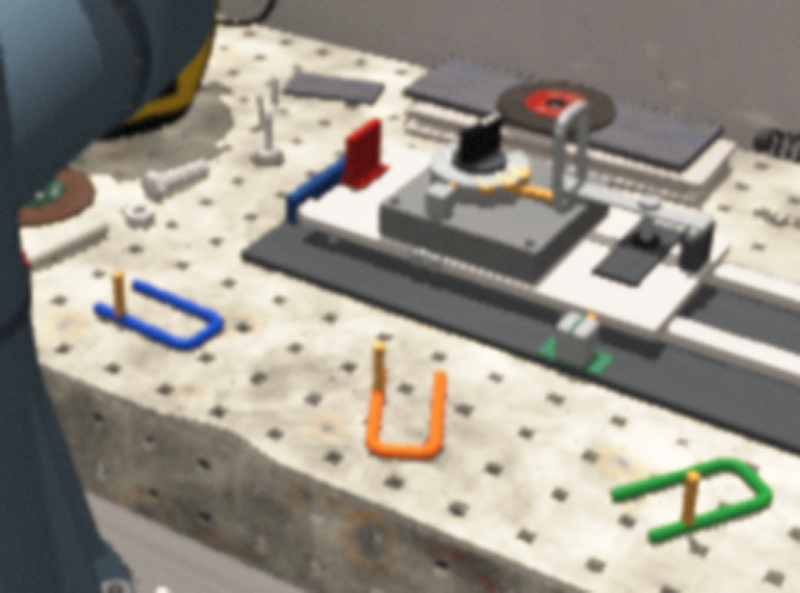

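The top crop shows the rail with its red push plate at about crop (331,150), the dial at (428,140) and the shackle bow at (493,120). In the scene crop, four U shapes could be the shackle: blue (160,310), orange (405,420), green (690,500) and steel (570,150). The upright steel one in the lock is the one meant. The crop confirms it, since the other three are coloured and lie loose.

```bash
cat > h.py <<'E'
from plant import *
import cv2,numpy as np
from scipy.spatial.transform import Rotation as R
def ray(cal,px):
    px=np.atleast_2d(px).astype(float);K=cal['mtx'];T=cal['cam_to_world']
    d=np.c_[(px[:,0]-K[0,2])/K[0,0],-(px[:,1]-K[1,2])/K[1,1],-np.ones(len(px))]@T[:3,:3].T
    return T[:3,3],d
def atz(cal,px,z):
    o,d=ray(cal,px);return o+d*((z-o[2])/d[:,2])[:,None]
def proj(cal,P):
    T=cal['cam_to_world'];p=(np.atleast_2d(P)-T[:3,3])@T[:3,:3];K=cal['mtx']
    return np.c_[K[0,2]+K[0,0]*p[:,0]/-p[:,2],K[1,2]-K[1,1]*p[:,1]/-p[:,2]]
def tri(c1,p1,c2,p2):
    o1,d1=ray(c1,p1);o2,d2=ray(c2,p2);A=np.c_[d1[0],-d2[0]];t=np.linalg.lstsq(A,o2-o1,rcond=None)[0]
    a=o1+d1[0]*t[0];b=o2+d2[0]*t[1];return (a+b)/2,np.linalg.norm(a-b)
def tool():
    s=state();q=s['orientation'];return s['tool_pos'],R.from_quat([q[1],q[2],q[3],q[0]])
E
python3 - <<'E'
from h import *
c=get_calibration('top');im=cv2.imread('pics/top0.png').astype(int)
f=lambda x,y:[130+x/2.4,100+y/2.4]
red=(im[...,2]>110)&(im[...,1]<70)&(im[...,0]<70)
red[:, :255]=0;red[:,290:]=0;red[:140]=0;red[185:]=0
ys,xs=np.nonzero(red);print('red',xs.min(),xs.max(),ys.min(),ys.max(),xs.mean(),ys.mean())
print('red top strip',atz(c,f(326,150),.086))
print('front base edge',atz(c,[f(298,267),f(747,258)],.01))
print('back base',atz(c,[f(298,98),f(740,92)],.01))
print('blue ends',atz(c,[f(301,160),f(741,150)],.023))
print('carrier front edge',atz(c,[f(322,226),f(593,220)],.035))
print('dial disc centre',atz(c,f(428,144),.07))
print('bow',atz(c,[f(493,92),f(493,148)],.146))
b=proj(c,[[.252,-.516,.25]]);print(b)
s=capture('wrist');cv2.imwrite('pics/w0.png',s[...,::-1]);cw=get_calibration('wrist');t,r=tool();print(r.as_matrix().round(3).tolist(), cw['cam_to_world'].round(3).tolist(),cw['mtx'][0])
E
```

```text
red 266 270 156 169 267.58 163.12
red top strip [[0.57467949 0.07041252 0.086     ]]
front base edge [[ 0.45189085  0.11020426  0.01      ]
 [ 0.44743368 -0.43163744  0.01      ]]
back base [[ 0.66586068  0.10693193  0.01      ]
 [ 0.65720419 -0.44385453  0.01      ]]
blue ends [[ 0.58185191  0.10359114  0.023     ]
 [ 0.57869237 -0.43228434  0.023     ]]
carrier front edge [[ 0.49631375  0.07907937  0.035     ]
 [ 0.49429795 -0.24335179  0.035     ]]
dial disc centre [[ 0.58324181 -0.04843098  0.07      ]]
bow [[ 0.61720345 -0.11635104  0.146     ]
 [ 0.55357077 -0.11304139  0.146     ]]
[[531.64017229 274.67587125]]
[[0.899, 0.438, -0.0], [0.438, -0.899, 0.0], [-0.0, -0.0, -1.0]] [[0.439, 0.868, 0.232, 0.313], [-0.899, 0.424, 0.114, -0.487], [0.0, -0.258, 0.966, 0.385], [0.0, 0.0, 0.0, 1.0]] [311.53069577   0.         278.8081144 ]
```

Emit:
apply_moves --commands '[[[0, 0, 0], [0, 0, 0.116], 88], [[0, 0, 0], [0, 0, 0.116], 88], [[0, 0, 0], [0, 0, 0.116], 88], [[0, 0, 0], [0, 0, 0.116], 88], [[19, -30, 0], [0, 0, 0], 88], [[19, -30, 0], [0, 0, 0], 88], [[19, -30, 0], [0, 0, 0], 88], [[19, -30, 0], [0, 0, 0], 88], [[19, -30, 0], [0, 0, 0], 88], [[19, -30, 0], [0, 0, 0], 88]]'

```text
clock: 1.78
tool_pos: [0.3685, -0.3365, 0.2529]
orientation: [0.0, 1.0, -0.005, 0.0]
wrist_force: [1.1, -0.9, 0.4]
opening: 0.999
gripper_force: 0.0
```

Emit:
apply_moves --commands '[[[19, -30, 0], [0, 0, 0], 88], [[19, -30, 0], [0, 0, 0], 88], [[19, -30, 0], [0, 0, 0], 88], [[19, -30, 0], [0, 0, 0], 88], [[19, -30, 0], [0, 0, 0], 88], [[19, -30, 0], [0, 0, 0], 88], [[19, -30, 0], [0, 0, 0], 88], [[19, -30, 0], [0, 0, 0], 88], [[19, -30, 0], [0, 0, 0], 88], [[0, 0, 0], [0, 0, 0], 88]]'

```text
clock: 2.62
tool_pos: [0.5438, -0.0649, 0.2529]
orientation: [-0.001, 1.0, -0.003, 0.001]
wrist_force: [-1.3, -1.2, -0.2]
opening: 0.998
gripper_force: 0.0
```

```bash
python3 - <<'E'
from h import *
im=capture('wrist');cv2.imwrite('pics/w1.png',im[...,::-1]);t,r=tool();print(state()['clock'],t,r.as_matrix().round(3).tolist())
im=capture('top');cv2.imwrite('pics/top1.png',im[...,::-1])
E
```

```text
2.6667 [ 0.54261525 -0.06712485  0.25265133] [[1.0, -0.005, 0.0], [-0.005, -1.0, 0.0], [0.0, -0.0, -1.0]]
```

View pics/w1.png

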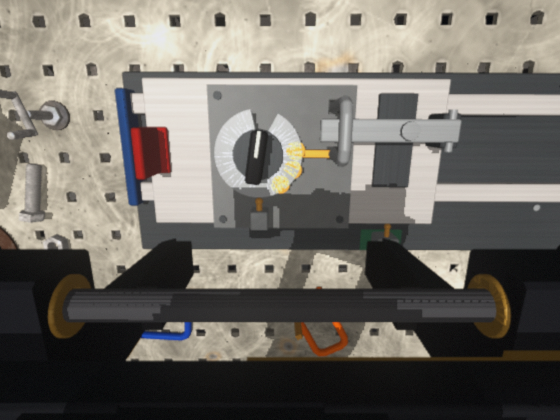

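The wrist view shows the red plate's top strip at about (137,155), the bar centre at (257,157) with its white pointer to the upper end, and the steel bow at (345,130).

```bash
python3 - <<'E'
from h import *
c=get_calibration('wrist');im=cv2.imread('pics/w1.png').astype(int)
red=((im[...,2]>110)&(im[...,1]<70)&(im[...,0]<70))
m=red.copy();m[:,:125]=0;m[:,180:]=0;m[220:]=0;m[:110]=0
for r in range(124,188,4):
    x=np.nonzero(m[r])[0]
    if len(x):print(r,x.min(),x.max(),im[r,x.min():x.min()+18,2].tolist())
g=im.sum(2)
blk=(g<110);blk[:125]=0;blk[190:]=0;blk[:,240:]&=True;blk[:,:235]=0;blk[:,285:]=0
ys,xs=np.nonzero(blk);pts=np.c_[xs,ys].astype(np.float32);print('bar',cv2.minAreaRect(pts))
wh=(g>560)&(np.indices(g.shape)[1]>245)&(np.indices(g.shape)[1]<275)&(np.indices(g.shape)[0]>128)&(np.indices(g.shape)[0]<165)
print(np.c_[np.nonzero(wh)[::-1]].mean(0))
print('red top',atz(c,[[137,155]],.086),'bow',atz(c,[[345,97],[345,150]],.146))
print('base back edge',atz(c,[[125,72],[555,75]],.01),'front',atz(c,[[145,249],[370,249]],.01))
P=atz(c,[[257,157]],.103);print('bar',P)
for nm,r0,r1,x0,x1 in(('basetop',62,90,200,420),):
  e=[r0+np.argmin(np.diff(g[r0:r1,x])) for x in range(470,555)];print('edge',np.polyfit(np.arange(470,555),e,1))
E
python3 - <<'E'
import cv2
a=cv2.imread('pics/w1.png')[70:260,110:380];cv2.imwrite('pics/w1c.png',cv2.resize(a,(800,563),interpolation=cv2.INTER_CUBIC))
E
```

```text
128 132 165 [119, 132, 131, 129, 129, 124, 114, 92, 76, 68, 70, 70, 69, 69, 70, 73, 74, 74]
132 131 166 [133, 161, 170, 176, 180, 182, 172, 153, 131, 102, 75, 66, 65, 65, 65, 68, 65, 67]
136 132 166 [151, 168, 174, 178, 182, 178, 163, 142, 115, 86, 70, 62, 66, 66, 67, 66, 68, 65]
140 132 166 [136, 165, 175, 177, 181, 185, 171, 150, 127, 99, 76, 66, 65, 68, 67, 65, 64, 66]
144 132 167 [126, 160, 170, 177, 181, 182, 178, 160, 139, 113, 81, 69, 65, 64, 66, 64, 64, 64]
148 133 167 [140, 168, 174, 178, 179, 179, 166, 146, 124, 95, 73, 64, 65, 65, 65, 66, 66, 66]
152 133 167 [129, 161, 171, 175, 177, 178, 170, 153, 133, 105, 77, 67, 64, 64, 65, 64, 65, 65]
156 134 168 [138, 166, 173, 176, 179, 177, 163, 143, 118, 87, 69, 66, 68, 66, 66, 66, 66, 66]
160 134 168 [130, 163, 172, 177, 177, 180, 169, 152, 132, 105, 76, 66, 66, 64, 66, 65, 66, 65]
164 135 168 [143, 167, 174, 175, 177, 173, 158, 139, 113, 84, 67, 64, 66, 66, 67, 66, 65, 67]
168 135 169 [129, 163, 171, 173, 175, 175, 163, 147, 124, 98, 73, 69, 66, 68, 67, 66, 64, 67]
172 136 169 [146, 169, 172, 172, 172, 170, 155, 136, 111, 80, 68, 66, 65, 67, 65, 66, 66, 68]
176 136 144 [133, 163, 171, 170, 174, 173, 162, 145, 123, 95, 74, 68, 69, 68, 75, 110, 174, 196]
bar ((262.528076171875, 157.18710327148438), (3.200585126876831, 50.35857391357422), 6.981057643890381)
[259.29310345 139.77586207]
red top [[0.58014303 0.06645809 0.086     ]] bow [[ 0.62662717 -0.11669748  0.146     ]
 [ 0.5886369  -0.11852543  0.146     ]]
base back edge [[ 0.66469561  0.1027367   0.01      ]
 [ 0.65831623 -0.37817171  0.01      ]] front [[ 0.4522505   0.1054647   0.01      ]
 [ 0.45021881 -0.18546135  0.01      ]]
bar [[ 0.57927232 -0.04878157  0.103     ]]
edge [4.15673246e-02 4.90351769e+01]
```

View pics/w1c.png

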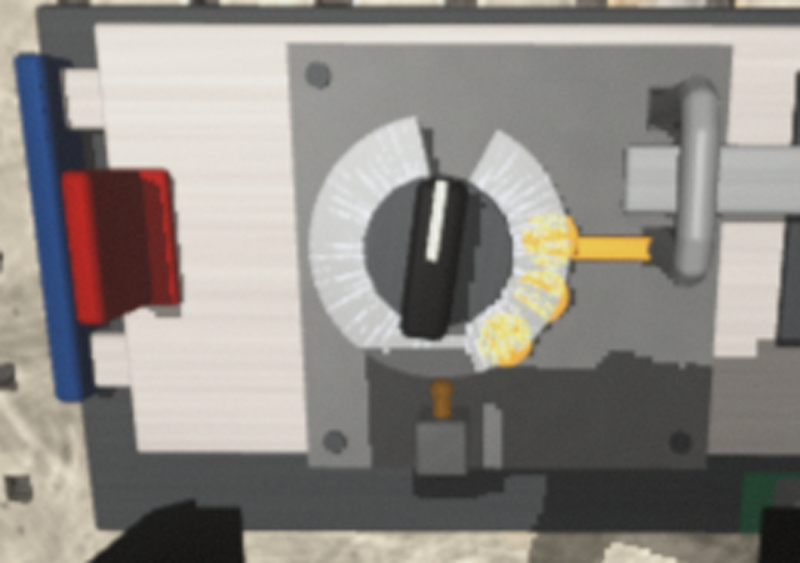

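The enlarged crop confirms the steel U standing in the lock at (695,180), with its brass foot in line with the dial axis. The dial pointer looks to +x. Next I go over the push plate.

Emit:
apply_moves --commands '[[[8, -27, 0], [0, 0, 0.005], 44], [[8, -27, 0], [0, 0, 0], 44], [[7, -27, 0], [0, 0, 0], 44], [[7, -26, 0], [0, 0, 0], 44], [[7, -26, 0], [0, 0, 0], 44], [[0, 0, 25], [0, 0, 0], 44], [[0, 0, 25], [0, 0, 0], 44], [[0, 0, 25], [0, 0, 0], 44], [[0, 0, 25], [0, 0, 0], 44], [[0, 0, 0], [0, 0, 0], 44]]'

```text
clock: 3.55
tool_pos: [0.5768, 0.0613, 0.1474]
orientation: [-0.0, 1.0, -0.009, -0.005]
wrist_force: [-1.4, -0.2, -0.3]
opening: 0.501
gripper_force: 0.0
```

```bash
python3 - <<'E'
from h import *
im=capture('wrist');cv2.imwrite('pics/w2.png',im[...,::-1]);t,r=tool();print(state()['clock'],t,r.as_matrix().round(3).tolist())
c=get_calibration('wrist');print('tip line px',proj(c,[t+[0,0.022,-.014],t-[0,.022,.014]]), proj(c,[[.58,.066,.086]]))
E
```

```text
3.6 [0.57821046 0.06135512 0.15011187] [[1.0, -0.017, -0.006], [-0.017, -1.0, 0.0], [-0.006, -0.0, -1.0]]
tip line px [[236.8176088  259.71390264]
 [323.23966118 258.38883335]] [[272.67301051 224.24219773]]
```

View pics/w2.png

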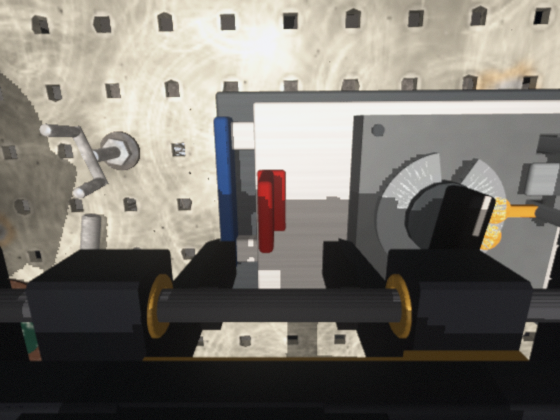

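```bash
python3 - <<'E'
from h import *
c=get_calibration('wrist');print(tool()[0],atz(c,[[266,211.5],[266,171],[266,252]],.086))
t=get_calibration('top');im=cv2.imread('pics/top0.png');print(proj(t,[[.58,.067,.086],[.587,.069,.086]]))
E
```

```text
[0.57821046 0.06135512 0.15011187] [[0.58887088 0.07017958 0.086     ]
 [0.61556127 0.06944424 0.086     ]
 [0.56019837 0.07096952 0.086     ]]
[[267.02663174 160.6114411 ]
 [266.25160191 158.19837344]]
```

Emit:
apply_moves --commands '[[[2, -7, 0], [0, 0, 0], 44], [[0, 0, 19], [0, 0, 0], 44], [[0, 0, 19], [0, 0, 0], 44], [[0, 0, 19], [0, 0, 0], 44], [[0, 0, 19], [0, 0, 0], 44], [[0, 0, 0], [0, 0, 0], 44], [[0, 0, 0], [0, 0, 0], 6], [[0, 0, 0], [0, 0, 0], 6], [[0, 0, 0], [0, 0, 0], 6], [[0, 0, 0], [0, 0, 0], 6]]' --squeeze 25

```text
clock: 4.43
tool_pos: [0.5839, 0.0696, 0.0786]
orientation: [0.0, 1.0, -0.008, 0.002]
wrist_force: [-0.7, 0.6, 0.9]
opening: 0.22
gripper_force: 0.0
```

Emit:
apply_moves --commands '[[[0, 0, 0], [0, 0, 0], 6], [[0, 0, 0], [0, 0, 0], 6], [[0, 0, 0], [0, 0, 0], 6], [[0, 0, 0], [0, 0, 0], 6], [[0, 0, 0], [0, 0, 0], 6], [[0, 0, 0], [0, 0, 0], 6], [[0, 0, 0], [0, 0, 0], 6], [[0, 0, 0], [0, 0, 0], 6], [[0, 0, 0], [0, 0, 0], 6], [[0, 0, 0], [0, 0, 0], 6]]'

```text
clock: 5.27
tool_pos: [0.5833, 0.0698, 0.0778]
orientation: [0.0, 1.0, -0.007, 0.001]
wrist_force: [-0.8, -0.0, 6.0]
opening: 0.112
gripper_force: 25.0
```

Emit:
apply_moves --commands '[[[0, 8, 0], [0, 0, 0], 6], [[0, 16, 0], [0, 0, 0], 6], [[0, 18, 0], [0, 0, 0], 6], [[0, 18, 0], [0, 0, 0], 6], [[0, 18, 0], [0, 0, 0], 6], [[0, 18, 0], [0, 0, 0], 6], [[0, 18, 0], [0, 0, 0], 6], [[0, 14, 0], [0, 0, 0], 6], [[0, 8, 0], [0, 0, 0], 6], [[0, 0, 0], [0, 0, 0], 6]]'

```text
clock: 6.1
tool_pos: [0.5821, -0.0682, 0.0778]
orientation: [0.001, 1.0, -0.008, 0.002]
wrist_force: [2.8, -4.3, 4.4]
opening: 0.111
gripper_force: 25.0
```

Emit:
apply_moves --commands '[[[0, 0, 0], [0, 0, 0], 6], [[0, 3, 0], [0, 0, 0], 6], [[0, 3, 0], [0, 0, 0], 6], [[0, 3, 0], [0, 0, 0], 6], [[0, 2, 0], [0, 0, 0], 6], [[0, 2, 0], [0, 0, 0], 6], [[0, 1, 0], [0, 0, 0], 6], [[0, 0, 0], [0, 0, 0], 6], [[0, 0, 0], [0, 0, 0], 6], [[0, 0, 0], [0, 0, 0], 6]]'

```text
clock: 6.93
tool_pos: [0.5819, -0.0799, 0.0778]
orientation: [0.0, 1.0, -0.007, 0.002]
wrist_force: [4.5, 0.8, 4.6]
opening: 0.112
gripper_force: 25.0
```

Emit:
apply_moves --commands '[[[0, 1, 0], [0, 0, 0], 6], [[0, 1, 0], [0, 0, 0], 6], [[0, 0, 0], [0, 0, 0], 6], [[0, 0, 0], [0, 0, 0], 6], [[0, 0, 0], [0, 0, 0], 6], [[0, 0, 0], [0, 0, 0], 6], [[0, 0, 0], [0, 0, 0], 6], [[0, 0, 0], [0, 0, 0], 6], [[0, 0, 0], [0, 0, 0], 6], [[0, 0, 0], [0, 0, 0], 6]]'

```text
clock: 7.77
tool_pos: [0.5819, -0.0815, 0.0778]
orientation: [0.0, 1.0, -0.007, 0.002]
wrist_force: [5.1, 2.4, 6.0]
opening: 0.106
gripper_force: 25.0
```

```bash
python3 - <<'E'
from h import *
im=capture('scene');cv2.imwrite('pics/s2.png',cv2.resize(im[160:320,280:500,::-1],(800,582),interpolation=cv2.INTER_CUBIC))
E
```

```text
(no output)
```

View pics/s2.png

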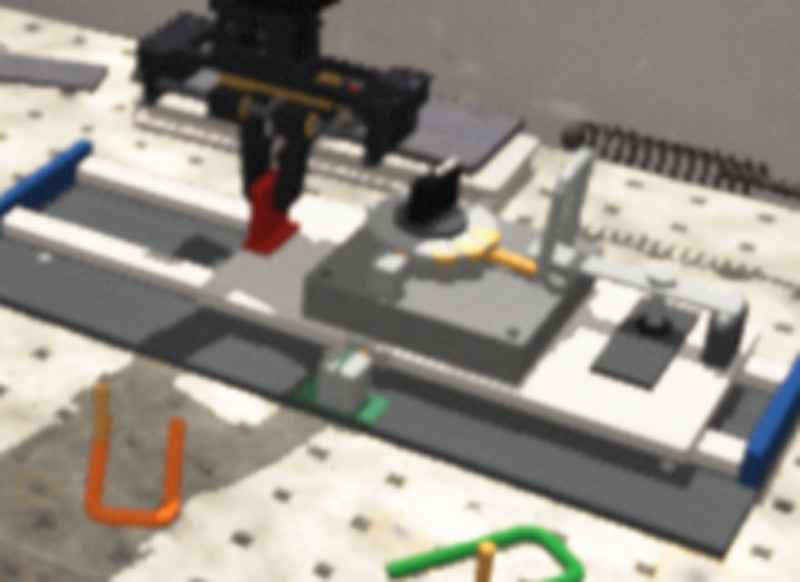

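The carrier has moved about 0.15 m and its ball is near the notch. I'll check that it is seated by pulling back slightly and reading the force.

Emit:
apply_moves --commands '[[[0, -1, 0], [0, 0, 0], 6], [[0, -1, 0], [0, 0, 0], 6], [[0, 0, 0], [0, 0, 0], 6], [[0, 0, 0], [0, 0, 0], 6], [[0, 0, 0], [0, 0, 0], 6], [[0, 0, 0], [0, 0, 0], 6], [[0, 0, 0], [0, 0, 0], 6], [[0, 0, 0], [0, 0, 0], 6], [[0, 0, 0], [0, 0, 0], 6], [[0, 0, 0], [0, 0, 0], 6]]'

```text
clock: 8.65
tool_pos: [0.5819, -0.0805, 0.0778]
orientation: [0.001, 1.0, -0.007, 0.002]
wrist_force: [4.9, -0.7, 5.2]
opening: 0.111
gripper_force: 25.0
```

Emit:
apply_moves --commands '[[[0, -1, 0], [0, 0, 0], 6], [[0, -1, 0], [0, 0, 0], 6], [[0, 0, 0], [0, 0, 0], 6], [[0, 0, 0], [0, 0, 0], 6], [[0, 0, 0], [0, 0, 0], 6], [[0, 0, 0], [0, 0, 0], 6], [[0, 0, 0], [0, 0, 0], 6], [[0, 0, 0], [0, 0, 0], 6], [[0, 0, 0], [0, 0, 0], 6], [[0, 0, 0], [0, 0, 0], 6]]'

```text
clock: 9.48
tool_pos: [0.5819, -0.0786, 0.0778]
orientation: [0.001, 1.0, -0.007, 0.002]
wrist_force: [4.7, -0.9, 5.0]
opening: 0.109
gripper_force: 25.0
```

Emit:
apply_moves --commands '[[[0, 1, 0], [0, 0, 0], 6], [[0, 1, 0], [0, 0, 0], 6], [[0, 1, 0], [0, 0, 0], 6], [[0, 1, 0], [0, 0, 0], 6], [[0, 1, 0], [0, 0, 0], 6], [[0, 0, 0], [0, 0, 0], 6], [[0, 0, 0], [0, 0, 0], 6], [[0, 0, 0], [0, 0, 0], 6], [[0, 0, 0], [0, 0, 0], 6], [[0, 0, 0], [0, 0, 0], 6]]'

```text
clock: 10.32
tool_pos: [0.5819, -0.082, 0.0778]
orientation: [-0.0, 1.0, -0.007, 0.002]
wrist_force: [6.3, 4.9, 6.3]
opening: 0.113
gripper_force: 25.0
```

Emit:
apply_moves --commands '[[[0, 1, 0], [0, 0, 0], 6], [[0, 1, 0], [0, 0, 0], 6], [[0, 0, 0], [0, 0, 0], 6], [[0, 0, 0], [0, 0, 0], 6], [[0, 0, 0], [0, 0, 0], 6], [[0, 0, 0], [0, 0, 0], 6], [[0, 0, 0], [0, 0, 0], 6], [[0, 0, 0], [0, 0, 0], 6], [[0, 0, 0], [0, 0, 0], 6], [[0, 0, 0], [0, 0, 0], 6]]'

```text
clock: 11.15
tool_pos: [0.5819, -0.083, 0.0778]
orientation: [-0.001, 1.0, -0.007, 0.002]
wrist_force: [6.0, 8.7, 7.5]
opening: 0.111
gripper_force: 25.0
```

Emit:
apply_moves --commands '[[[0, -1, 0], [0, 0, 0], 6], [[0, -1, 0], [0, 0, 0], 6], [[0, -1, 0], [0, 0, 0], 6], [[0, -1, 0], [0, 0, 0], 6], [[0, -1, 0], [0, 0, 0], 6], [[0, -1, 0], [0, 0, 0], 6], [[0, -1, 0], [0, 0, 0], 6], [[0, 0, 0], [0, 0, 0], 6], [[0, 0, 0], [0, 0, 0], 6], [[0, 0, 0], [0, 0, 0], 6]]'

```text
clock: 11.98
tool_pos: [0.5819, -0.0786, 0.0778]
orientation: [0.001, 1.0, -0.007, 0.002]
wrist_force: [5.1, -1.6, 5.1]
opening: 0.112
gripper_force: 25.0
```

Emit:
apply_moves --commands '[[[0, -1, 0], [0, 0, 0], 6], [[0, -1, 0], [0, 0, 0], 6], [[0, 0, 0], [0, 0, 0], 6], [[0, 0, 0], [0, 0, 0], 6], [[0, 0, 0], [0, 0, 0], 6], [[0, 0, 0], [0, 0, 0], 6], [[0, 0, 0], [0, 0, 0], 6], [[0, 0, 0], [0, 0, 0], 6], [[0, 0, 0], [0, 0, 0], 6], [[0, 0, 0], [0, 0, 0], 6]]'

```text
clock: 12.82
tool_pos: [0.582, -0.0775, 0.0778]
orientation: [0.002, 1.0, -0.007, 0.002]
wrist_force: [4.4, -4.9, 4.6]
opening: 0.111
gripper_force: 25.0
```

Resistance rises both ways about y = -0.080, so the carrier is in its detent. I release it and look at the dial.

Emit:
apply_moves --commands '[[[0, 1, 0], [0, 0, 0], 6], [[0, 1, 0], [0, 0, 0], 6], [[0, 1, 0], [0, 0, 0], 6], [[0, 0, 0], [0, 0, 0], 6], [[0, 0, 0], [0, 0, 0], 50], [[0, 0, 0], [0, 0, 0], 50], [[0, 0, 0], [0, 0, 0], 50], [[0, 0, -20], [0, 0, 0], 50], [[0, 0, -30], [0, 0, 0], 50], [[0, 0, -35], [0, 0, 0], 50]]'

```text
clock: 13.65
tool_pos: [0.5778, -0.0785, 0.1596]
orientation: [-0.001, 1.0, -0.008, -0.004]
wrist_force: [0.1, 0.2, -0.2]
opening: 0.541
gripper_force: 0.0
```

Emit:
apply_moves --commands '[[[0, 0, -35], [0, 0, 0], 50], [[-8, 20, -10], [0, 0, 0], 50], [[-10, 25, 0], [0, 0, 0], 50], [[-10, 25, 0], [0, 0, 0], 50], [[-8, 25, 0], [0, 0, 0], 50], [[0, 20, 0], [0, 0, 0], 50], [[0, 0, 0], [0, 0, 0], 50], [[0, 0, 0], [0, 0, 0], 50], [[0, 0, 0], [0, 0, 0], 50], [[0, 0, 0], [0, 0, 0], 50]]'

```text
clock: 14.48
tool_pos: [0.5425, -0.1925, 0.2062]
orientation: [-0.0, 1.0, -0.007, -0.0]
wrist_force: [0.5, -0.4, -0.4]
opening: 0.569
gripper_force: 0.0
```

```bash
python3 - <<'E'
from h import *
im=capture('wrist');c=get_calibration('wrist');np.savez('w3.npz',**c);t,r=tool();print(state()['clock'],t,r.as_matrix().round(3).tolist())
x0,y0=160,60
print(proj(c,[[.5775,-.1986,.103],[.600,-.2735,.141]]))
cv2.imwrite('pics/w3.png',im[...,::-1]);cv2.imwrite('pics/w3c.png',cv2.resize(im[60:240,160:420,::-1],(780,540),interpolation=cv2.INTER_CUBIC))
E
```

```text
14.5333 [ 0.54262665 -0.19248572  0.2063908 ] [[1.0, -0.014, -0.001], [-0.014, -1.0, 0.001], [-0.001, -0.001, -1.0]]
[[287.10721943 166.56002704]
 [409.29847681 137.08100644]]
```

View pics/w3c.png

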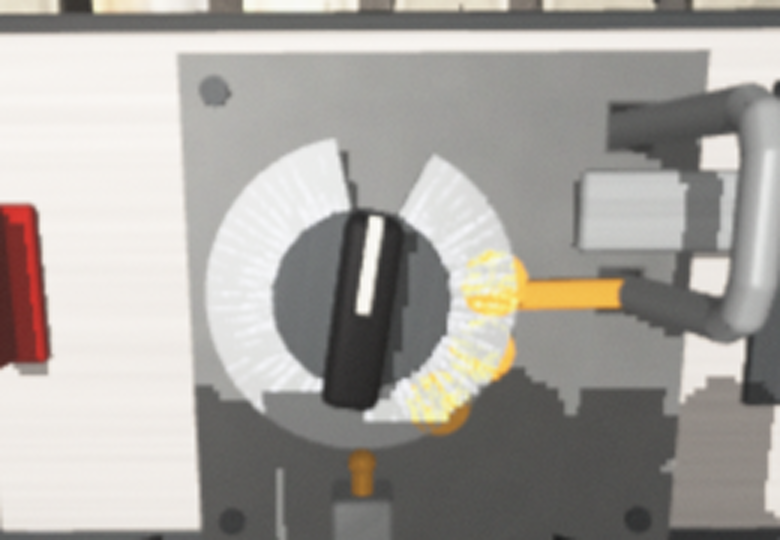

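```bash
python3 - <<'E'
from h import *
c=dict(np.load('w3.npz'));f=lambda x,y:[160+x/3,60+y/3]
for z in(.06,.065,.07,.075,.08):
    a=atz(c,[f(206,292),f(518,292)],z);e=atz(c,[f(376,214),f(350,408)],z+.036);b=atz(c,[f(335,139),f(361,447)],z)
    d=e[0]-e[1]
    print(z,np.linalg.norm(a[0]-a[1]).round(4),a.mean(0).round(4),'bar',np.linalg.norm(d).round(4),e.mean(0).round(4),'ang',np.arctan2(d[0],-d[1]).round(3),'x ext',b[:,0].round(4))
print('bow', atz(c,[f(760,90),f(740,335)],.141), 'red top',atz(c,[f(3,205)],.086))
E
```

```text
0.06 0.0924 [ 0.5799 -0.194   0.06  ] bar 0.0507 [ 0.5782 -0.1939  0.096 ] ang 1.426 x ext [0.6232 0.5322]
0.065 0.0907 [ 0.5804 -0.194   0.065 ] bar 0.0497 [ 0.5788 -0.1939  0.101 ] ang 1.426 x ext [0.6229 0.5336]
0.07 0.0891 [ 0.5809 -0.1939  0.07  ] bar 0.0486 [ 0.5795 -0.1939  0.106 ] ang 1.426 x ext [0.6227 0.535 ]
0.075 0.0874 [ 0.5815 -0.1939  0.075 ] bar 0.0476 [ 0.5801 -0.1939  0.111 ] ang 1.426 x ext [0.6225 0.5364]
0.08 0.0858 [ 0.582  -0.1939  0.08  ] bar 0.0465 [ 0.5808 -0.1938  0.116 ] ang 1.426 x ext [0.6222 0.5378]
bow [[ 0.6274693  -0.27330191  0.141     ]
 [ 0.57844073 -0.27386717  0.141     ]] red top [[ 0.60662159 -0.09999903  0.086     ]]
```

```bash
python3 - <<'E'
from h import *
c=get_calibration('scene')
for z in(.07,.08,.09,.1,.11,.12):
    print(z,((proj(c,[[.580,-.194,z]])-[280,160])*3.636).round(0), ((proj(c,[[.602,-.273,z+.03]])-[280,160])*3.636).round(0))
E
```

```text
0.07 [[424. 235.]] [[558. 213.]]
0.08 [[425. 221.]] [[560. 199.]]
0.09 [[427. 208.]] [[562. 185.]]
0.1 [[428. 194.]] [[565. 171.]]
0.11 [[430. 181.]] [[567. 157.]]
0.12 [[431. 167.]] [[569. 142.]]
```

Emit:
apply_moves --commands '[[[13, 0, 0], [0, 0, 0], 50], [[13, 0, 0], [0, 0, 0], 50], [[12, 1, 0], [0, 0, 0], 50], [[0, 0, 0], [0, 0, 0.065], 50], [[0, 0, 0], [0, 0, 0.065], 50], [[0, 0, 20], [0, 0, 0], 50], [[0, 0, 20], [0, 0, 0], 50], [[0, 0, 10], [0, 0, 0], 50], [[0, 0, 0], [0, 0, 0], 50], [[0, 0, 0], [0, 0, 0], 50]]'

```text
clock: 15.37
tool_pos: [0.5805, -0.1945, 0.1563]
orientation: [-0.0, 0.997, -0.072, -0.001]
wrist_force: [0.1, -0.5, 0.9]
opening: 0.568
gripper_force: 0.0
```

```bash
python3 - <<'E'
from h import *
s=state();print(s['tool_pos'],s['joint_pos']);t,r=tool();M=r.as_matrix();print(M.round(3).tolist())
im=capture('wrist');cv2.imwrite('pics/w4.png',im[...,::-1]);c=get_calibration('wrist')
print(proj(c,[[.580,-.194,.116],t+M[:,1]*.025+M[:,2]*.014,t-M[:,1]*.025+M[:,2]*.014]))
E
```

```text
[ 0.58045062 -0.19454487  0.15633831] [-5.17037323e-01  3.60826426e-01  1.58847063e+00  1.92572615e-05
  1.19381182e+00  1.19809628e+00]
[[0.99, -0.144, -0.001], [-0.144, -0.99, 0.001], [-0.001, -0.001, -1.0]]
[[278.4944675  241.46502952]
 [328.12197369 259.44164607]
 [230.6014251  259.47083754]]
```

View pics/w4.png

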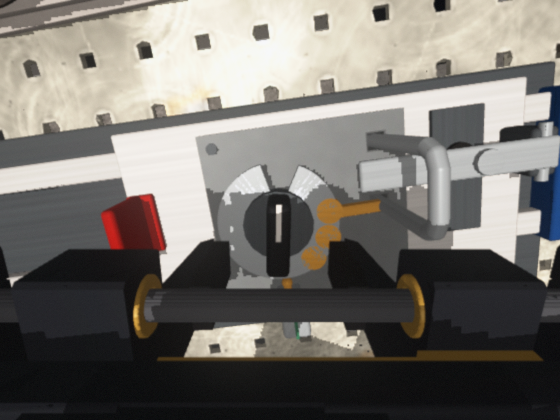

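Emit:
apply_moves --commands '[[[2, 0, 0], [0, 0, 0], 50], [[0, 0, 17], [0, 0, 0], 50], [[0, 0, 17], [0, 0, 0], 50], [[0, 0, 16], [0, 0, 0], 50], [[0, 0, 0], [0, 0, 0], 50], [[0, 0, 0], [0, 0, 0], 10], [[0, 0, 0], [0, 0, 0], 10], [[0, 0, 0], [0, 0, 0], 10], [[0, 0, 0], [0, 0, 0], 10], [[0, 0, 0], [0, 0, 0], 10]]' --squeeze 30

```text
clock: 16.25
tool_pos: [0.5832, -0.1959, 0.1078]
orientation: [0.0, 0.997, -0.072, 0.001]
wrist_force: [-0.7, -0.3, -0.1]
opening: 0.21
gripper_force: 0.0
```

Emit:
apply_moves --commands '[[[0, 0, 0], [0, 0, 0], 10], [[0, 0, 0], [0, 0, 0], 10], [[0, 0, 0], [0, 0, 0], 10], [[0, 0, 0], [0, 0, 0], 10], [[0, 0, 0], [0, 0, 0], 10], [[0, 0, 0], [0, 0, 0], 10], [[0, 0, 0], [0, 0, 0], 10], [[0, 0, 0], [0, 0, 0], 10], [[0, 0, 0], [0, 0, 0], 10], [[0, 0, 0], [0, 0, 0], 10]]'

```text
clock: 17.08
tool_pos: [0.5832, -0.1956, 0.1075]
orientation: [0.0, 0.997, -0.072, 0.001]
wrist_force: [0.7, 2.0, 6.0]
opening: 0.155
gripper_force: 30.0
```

Emit:
apply_moves --commands '[[[0, 0, 0], [0, 0, 0.08], 10], [[0, 0, 0], [0, 0, 0.08], 10], [[0, 0, 0], [0, 0, 0.08], 10], [[0, 0, 0], [0, 0, 0.08], 10], [[0, 0, 0], [0, 0, 0.08], 10], [[0, 0, 0], [0, 0, 0.08], 10], [[0, 0, 0], [0, 0, 0.08], 10], [[0, 0, 0], [0, 0, 0.08], 10], [[0, 0, 0], [0, 0, 0.08], 10], [[0, 0, 0], [0, 0, 0.08], 10]]'

```text
clock: 17.92
tool_pos: [0.5819, -0.1968, 0.1075]
orientation: [0.001, 0.89, -0.457, -0.0]
wrist_force: [-7.8, -3.0, 8.6]
opening: 0.157
gripper_force: 30.0
```

Emit:
apply_moves --commands '[[[0, 0, 0], [0, 0, 0.08], 10], [[0, 0, 0], [0, 0, 0.08], 10], [[0, 0, 0], [0, 0, 0.08], 10], [[0, 0, 0], [0, 0, 0.08], 10], [[0, 0, 0], [0, 0, 0.08], 10], [[0, 0, 0], [0, 0, 0.08], 10], [[0, 0, 0], [0, 0, 0.08], 10], [[0, 0, 0], [0, 0, 0.076], 10], [[0, 0, 0], [0, 0, 0], 10], [[0, 0, 0], [0, 0, 0], 10]]'

```text
clock: 18.75
tool_pos: [0.58, -0.1969, 0.1075]
orientation: [-0.003, -0.703, 0.711, 0.002]
wrist_force: [-14.0, -3.0, 14.4]
opening: 0.155
gripper_force: 30.0
```

```bash
python3 - <<'E'
from h import *
s=state();print(s['clock'],s['tool_pos'],s['joint_pos'].round(3),s['torque'],s['wrist_force']);t,r=tool();M=r.as_matrix();print(M.round(3).tolist(),np.arctan2(M[1,0],M[0,0]))
E
```

```text
18.75 [ 0.57997601 -0.19690948  0.10750861] [-0.519  0.427  1.61  -0.005  1.11   2.636] [-0.31525733  2.18299785  0.0282029 ] [-14.04523663  -2.95809396  14.43804377]
[[-0.011, -1.0, -0.006], [-1.0, 0.011, -0.001], [0.001, 0.006, -1.0]] -1.5813826591967068
```

Emit:
apply_moves --commands '[[[0, 0, 0], [0, 0, 0], 46], [[0, 0, 0], [0, 0, 0], 46], [[0, 0, 0], [0, 0, 0], 46], [[0, 0, -15], [0, 0, 0], 46], [[0, 0, -30], [0, 0, 0], 46], [[0, 0, -30], [0, 0, 0], 46], [[0, 0, -30], [0, 0, -0.11], 46], [[0, 0, -20], [0, 0, -0.12], 46], [[0, 0, 0], [0, 0, -0.12], 46], [[0, 0, 0], [0, 0, -0.12], 46]]'

```text
clock: 19.58
tool_pos: [0.5837, -0.1959, 0.2338]
orientation: [-0.0, 0.851, -0.525, 0.002]
wrist_force: [-0.2, 0.3, -0.5]
opening: 0.525
gripper_force: 0.0
```

Emit:
apply_moves --commands '[[[0, 0, 0], [0, 0, -0.12], 46], [[0, 0, 0], [0, 0, -0.12], 46], [[0, 0, 0], [0, 0, -0.12], 46], [[0, 0, 0], [0, 0, -0.12], 46], [[0, 0, 0], [0, 0, -0.12], 46], [[0, 0, 0], [0, 0, -0.12], 46], [[0, 0, 0], [0, 0, -0.12], 46], [[0, 0, 0], [0, 0, -0.12], 46], [[-30, 20, 0], [0, 0, -0.12], 46], [[0, 0, 0], [0, 0, 0], 46]]'

```text
clock: 20.42
tool_pos: [0.5467, -0.2115, 0.2301]
orientation: [-0.0, 1.0, -0.012, -0.002]
wrist_force: [0.0, 0.4, -0.5]
opening: 0.518
gripper_force: 0.0
```

```bash
python3 - <<'E'
from h import *
s=state();t,r=tool();M=r.as_matrix();print(s['clock'],t,np.arctan2(M[1,0],M[0,0]))
im=capture('wrist');c=get_calibration('wrist');np.savez('w5.npz',**c)
cv2.imwrite('pics/w5.png',im[...,::-1]);cv2.imwrite('pics/w5c.png',cv2.resize(im[50:260,140:440,::-1],(800,560),interpolation=cv2.INTER_CUBIC))
print([(d['extent'],d['conf']) for d in spot_in('wrist','shackle')])
E
```

```text
20.4167 [ 0.54667972 -0.21147301  0.23010976] -0.023809071042448334
[([295.0, 95.2, 381.8, 175.0], 0.65), ([332.5, 326.7, 365.5, 353.3], 0.64), ([194.7, 319.0, 249.1, 355.5], 0.64), ([208.8, 111.8, 301.8, 207.9], 0.58), ([24.7, 323.4, 39.3, 352.2], 0.48)]
```

View pics/w5c.png

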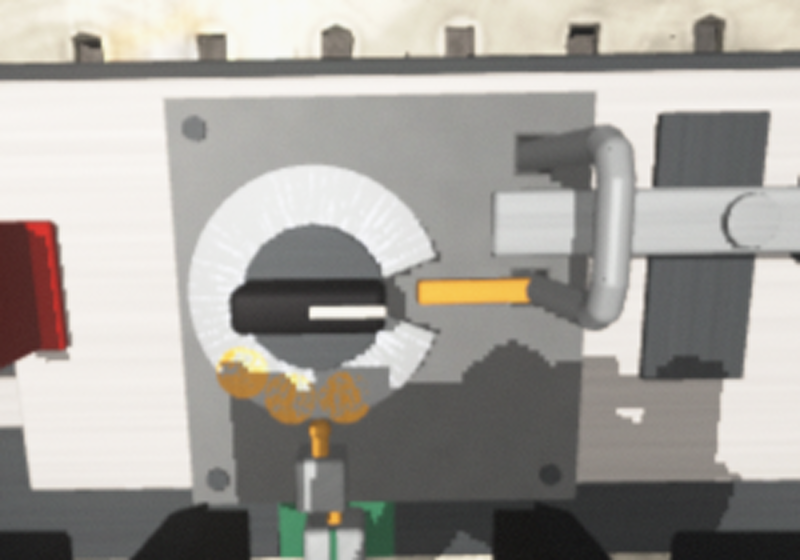

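The crop shows the dial's white pointer looking to the shackle at (350,312) with the disc's gap over the brass foot, so it is open. The steel bow is at about (613,226).

```bash
python3 - <<'E'
from h import *
c=dict(np.load('w5.npz'));f=lambda x,y:[140+x/2.667,50+y/2.667]
print(atz(c,[f(613,226),f(618,127),f(605,328),f(632,200),f(597,200)],.141))
t,r=tool();print(t,r.as_matrix().round(3).tolist())
E
```

```text
[[ 0.6051471  -0.27558307  0.141     ]
 [ 0.62957549 -0.27576749  0.141     ]
 [ 0.57840794 -0.27461568  0.141     ]
 [ 0.61155933 -0.28020041  0.141     ]
 [ 0.6118467  -0.27116116  0.141     ]]
[ 0.54945866 -0.21101349  0.2313734 ] [[0.999, -0.034, -0.0], [-0.034, -0.999, 0.0], [-0.0, -0.0, -1.0]]
```

Emit:
apply_moves --commands '[[[19, 20, 0], [0, 0, 0], 50], [[19, 20, 0], [0, 0, 0], 50], [[19, 20, 0], [0, 0, -0.02], 50], [[0, 0, 20], [0, 0, 0], 50], [[0, 0, 20], [0, 0, 0], 50], [[0, 0, 0], [0, 0, 0], 50], [[0, 0, 0], [0, 0, 0], 50], [[0, 0, 0], [0, 0, 0], 50], [[0, 0, 0], [0, 0, 0], 50], [[0, 0, 0], [0, 0, 0], 50]]'

```text
clock: 21.35
tool_pos: [0.6058, -0.2728, 0.1935]
orientation: [0.001, 1.0, -0.006, 0.001]
wrist_force: [0.3, 0.5, -0.4]
opening: 0.569
gripper_force: 0.0
```

```bash
python3 - <<'E'
from h import *
im=capture('wrist');t,r=tool();M=r.as_matrix();c=get_calibration('wrist');print(t,np.arctan2(M[1,0],M[0,0]))
a=im[60:270,200:350].copy();cv2.imwrite('pics/w6c.png',cv2.resize(a[...,::-1],(428,600),interpolation=cv2.INTER_CUBIC))
np.savez('w6.npz',**c)
for y in(-.270,-.273,-.276):print(((proj(c,[[.604,y,.141]])-[200,60])*2.857).round(0))
E
```

```text
[ 0.60567416 -0.2727958   0.19332141] -0.011206991030458333
[[215. 503.]]
[[229. 503.]]
[[242. 503.]]
```

View pics/w6c.png

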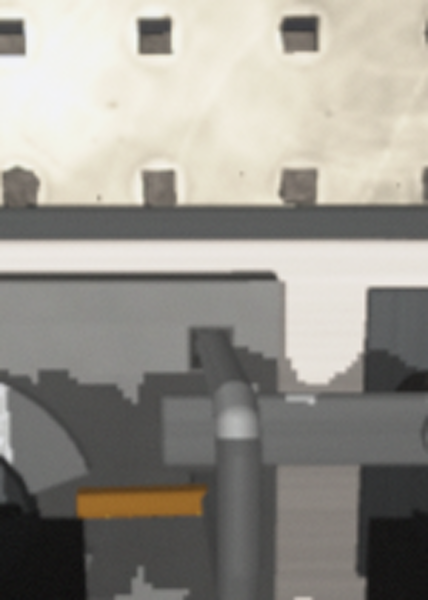

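The crop shows the bow at column 238, so y is about -0.275. I shift 2 mm and descend to grip.

Emit:
apply_moves --commands '[[[-1, 2, 0], [0, 0, 0], 50], [[0, 0, 19], [0, 0, 0], 50], [[0, 0, 19], [0, 0, 0], 50], [[0, 0, 18], [0, 0, 0], 50], [[0, 0, 0], [0, 0, 0], 50], [[0, 0, 0], [0, 0, 0], 6], [[0, 0, 0], [0, 0, 0], 6], [[0, 0, 0], [0, 0, 0], 6], [[0, 0, 0], [0, 0, 0], 6], [[0, 0, 0], [0, 0, 0], 6]]' --squeeze 30

```text
clock: 22.23
tool_pos: [0.6046, -0.2749, 0.137]
orientation: [0.001, 1.0, -0.006, 0.001]
wrist_force: [0.0, 0.2, 0.8]
opening: 0.217
gripper_force: 0.0
```

Emit:
apply_moves --commands '[[[0, 0, 0], [0, 0, 0], 6], [[0, 0, 0], [0, 0, 0], 6], [[0, 0, 0], [0, 0, 0], 6], [[0, 0, 0], [0, 0, 0], 6], [[0, 0, 0], [0, 0, 0], 6], [[0, 0, 0], [0, 0, 0], 6], [[0, 0, 0], [0, 0, 0], 6], [[0, 0, 0], [0, 0, 0], 6], [[0, 0, 0], [0, 0, 0], 6], [[0, 0, 0], [0, 0, 0], 6]]'

```text
clock: 23.07
tool_pos: [0.6043, -0.2748, 0.1362]
orientation: [0.0, 1.0, -0.006, 0.0]
wrist_force: [0.6, -0.2, 5.8]
opening: 0.095
gripper_force: 29.2
```

Emit:
apply_moves --commands '[[[0, 0, -3], [0, 0, 0], 6], [[0, 0, -3], [0, 0, 0], 6], [[0, 0, -3], [0, 0, 0], 6], [[0, 0, -3], [0, 0, 0], 6], [[0, 0, -3], [0, 0, 0], 6], [[0, 0, 0], [0, 0, 0], 6], [[0, 0, 0], [0, 0, 0], 6], [[0, 0, 0], [0, 0, 0], 6], [[0, 0, 0], [0, 0, 0], 6], [[0, 0, 0], [0, 0, 0], 6]]'

```text
clock: 23.9
tool_pos: [0.6039, -0.2745, 0.1505]
orientation: [-0.0, 1.0, -0.006, -0.0]
wrist_force: [0.5, 0.2, -1.3]
opening: 0.094
gripper_force: 29.9
```

```bash
python3 - <<'E'
from h import *
s=state();print(s['clock'],s['tool_pos'],s['wrist_force'],s['opening'],s['gripper_force'])
im=capture('scene');cv2.imwrite('pics/s3.png',cv2.resize(im[150:270,330:490,::-1],(800,600),interpolation=cv2.INTER_CUBIC))
E
```

```text
23.9 [ 0.60386527 -0.27449609  0.15046751] [ 0.45769325  0.15343939 -1.30217985] 0.09387832966170484 29.897243594750762
```

View pics/s3.png

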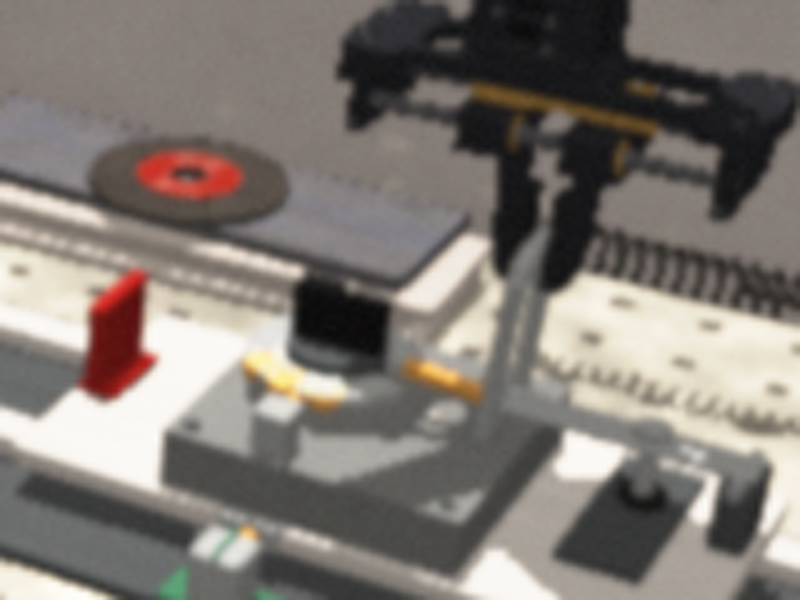

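The shackle rises between the jaws, its brass foot is in the gap, and the force equals its weight. I lift on.

Emit:
apply_moves --commands '[[[0, 0, -6], [0, 0, 0], 6], [[0, 0, -10], [0, 0, 0], 6], [[0, 0, -12], [0, 0, 0], 6], [[0, 0, -13], [0, 0, 0], 6], [[0, 0, -13], [0, 0, 0], 6], [[0, 0, -13], [0, 0, 0], 6], [[0, 0, -13], [0, 0, 0], 6], [[0, 0, -13], [0, 0, 0], 6], [[0, 0, -12], [0, 0, 0], 6], [[0, 0, -6], [0, 0, 0], 6]]'

```text
clock: 24.78
tool_pos: [0.6046, -0.275, 0.2644]
orientation: [0.001, 1.0, -0.006, 0.001]
wrist_force: [0.3, -0.6, -0.8]
opening: 0.097
gripper_force: 29.9
```

Emit:
apply_moves --commands '[[[0, 0, -5], [0, 0, 0], 6], [[0, 0, 0], [0, 0, 0], 6], [[0, 0, 0], [0, 0, 0], 6], [[0, 0, 0], [0, 0, 0], 6], [[0, 0, 0], [0, 0, 0], 6], [[0, 0, 0], [0, 0, 0], 6], [[0, 0, 0], [0, 0, 0], 6], [[0, 0, 0], [0, 0, 0], 6], [[0, 0, 0], [0, 0, 0], 6], [[0, 0, 0], [0, 0, 0], 6]]'

```text
clock: 25.62
tool_pos: [0.604, -0.2746, 0.2667]
orientation: [-0.0, 1.0, -0.006, -0.0]
wrist_force: [-0.4, 0.6, -1.2]
opening: 0.098
gripper_force: 29.9
```

```bash
python3 - <<'E'
from h import *
s=state();print(s['clock'],s['tool_pos'],s['wrist_force'],s['opening'],s['gripper_force'])
im=capture('scene');cv2.imwrite('pics/s4.png',cv2.resize(im[100:270,290:500,::-1],(740,600),interpolation=cv2.INTER_CUBIC))
E
```

```text
25.6167 [ 0.60398718 -0.27459317  0.26666058] [-0.434971    0.5694232  -1.24730131] 0.09768490225773176 29.897009250707924
```

View pics/s4.png

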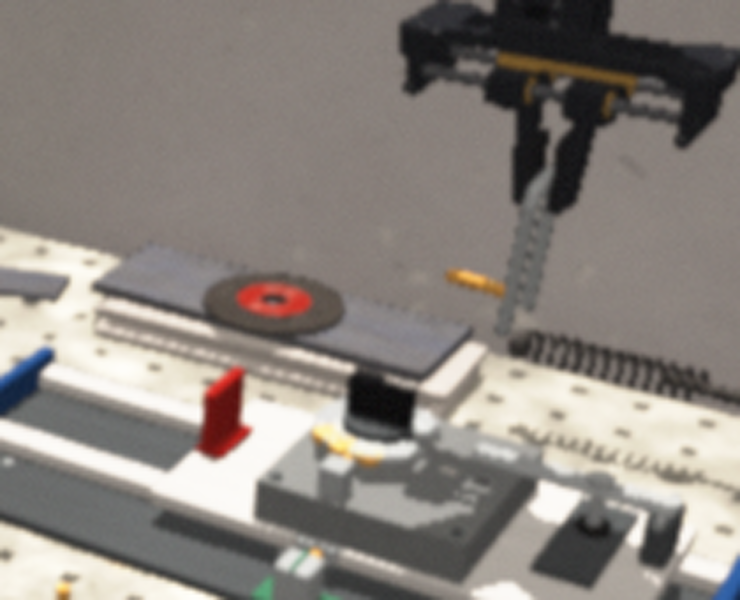

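The steel shackle hangs upright, clear of the lock (about (525,260)), and is held with 30 N, 130 mm up. The carrier and the dial are unchanged, so I hand the job in.

```bash
python3 -c "
from plant import *
print(close_job())"
```

```text
the job is handed in; nothing more can be done
None
```

I handed the job in at about 25.7 s: carrier in its station detent, dial in the open notch, and the steel shackle held upright about 130 mm above its seat with a 30 N grip; the hand-in returned no verdict.

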